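# Set the casting flasks on their sprue bases

### The job

Stand each of the three perforated steel casting flasks upright on the rubber sprue base of its own size (small on small, medium on medium, large on large), with its foot flat inside the base's raised lip. Set the flasks down gently, do not drop them or knock them about, and leave the jar, the brass block and the hammer where they are.

Things in the scene. Friction and masses are not known exactly. Their poses are not given: they have to be found in the camera images.
- flask_small_center (a point): small casting flask: loose upright tube of perforated bare steel, open at both ends, 34 mm outside diameter, 50 mm tall, wall 3 mm. The point is its centre on the axis, half-way up (25 mm above its foot); z runs up along its axis.
- base_small: small sprue base for the small flask: round black rubber disc fixed to the bench, 62 mm outside diameter, with a raised lip 5 mm wide, its top 10 mm above the bench; inside the lip a flat grey recess 52 mm wide whose floor is 6 mm above the bench, with a small tapering knob in the middle (12 mm wide at the foot, top 18 mm above the bench) that goes inside the flask. Origin at the centre of its underside, on the bench; z up.
- flask_medium_center (a point): medium casting flask: loose upright tube of perforated bare steel, open at both ends, 48 mm outside diameter, 60 mm tall, wall 3 mm. The point is its centre on the axis, half-way up (30 mm above its foot); z runs up along its axis.
- base_medium: medium sprue base for the medium flask: round black rubber disc fixed to the bench, 76 mm outside diameter, with a raised lip 5 mm wide, its top 10 mm above the bench; inside the lip a flat grey recess 66 mm wide whose floor is 6 mm above the bench, with a small tapering knob in the middle (12 mm wide at the foot, top 18 mm above the bench) that goes inside the flask. Origin at the centre of its underside, on the bench; z up.
- flask_large_center (a point): large casting flask: loose upright tube of perforated bare steel, open at both ends, 62 mm outside diameter, 70 mm tall, wall 3 mm. The point is its centre on the axis, half-way up (35 mm above its foot); z runs up along its axis.
- base_large: large sprue base for the large flask: round black rubber disc fixed to the bench, 90 mm outside diameter, with a raised lip 5 mm wide, its top 10 mm above the bench; inside the lip a flat grey recess 80 mm wide whose floor is 6 mm above the bench, with a small tapering knob in the middle (12 mm wide at the foot, top 18 mm above the bench) that goes inside the flask. Origin at the centre of its underside, on the bench; z up.
- jar: bystander, leave alone: loose closed amber glass jar with black lid, 60 mm diameter, 85 mm tall; origin at the centre of its underside
- doming_block: bystander, leave alone: loose solid brass cube, 55 mm, with dark round hollows on top; origin at the centre of its underside
- hammer: bystander, leave alone: loose hammer about 240 mm long lying along its own x axis at the far side of the bench; x points to the steel head, which reaches 50 mm to either side; origin at mid-length, at bench height

How it is judged:
By the outcome, as a careful person would: the job done as asked, in the order asked, and still so for the second after the job is handed in, with the robot touching nothing.
It also fails if it takes over 96 s, if anything falls off the work surface, if the arm or the gripper's body presses on something with over 40 N, if the wrist force passes 120 N, or if a joint passes its speed limit or range.

### The arm

A 6-joint arm with a two-finger parallel gripper is mounted at the origin on the work surface. World frame = base frame: x ahead of the robot, y to its left, z up, the work surface at z = 0. Lengths are in m, angles in degrees, forces in N, time in s.
With the tool pointing down it reaches from about 0.325 to 0.75 m from the base axis. Payload 7.6 kg.
Tool frame: the origin (TCP) lies at the very end of the fingers, on their centre line; the grasp point (between the pads) lies 19 mm behind it (manip.pinch_z is the distance from the TCP to the grasp point, in m); z points along the fingers, y is the line along which they close (so a half turn about z gives the same grasp; the last joint's range is limited). The gripper opens to 85 mm and grips with 20 to 120 N. Pads are 22 mm wide; open, the fingers measure 114 mm over their backs; the gripper's body (76 mm by 85 mm) begins 54 mm behind the grasp point. The pads swing forward as they close: fully open they stand 13 mm farther back than shut.
Start: joints at [70.285, 2.991, 80.254, -0, 96.75, -4.028], TCP at [0.142, 0.505, 0.231] pointing down, gripper open.
Joint ranges: [-166.34, 166.34], [-52.06, 124.39], [6.96, 135.62], [-60.46, 240.46], [14.63, 156.25], [-167.68, 167.68]. Speed limits (degrees/s): [147.25, 147.25, 172.46, 180, 180, 180].

### API

Orientations are given as a 3x3 rotation matrix whose columns are the frame's x, y, z axes.
In Python, from rig import manip gives the robot as it stands.
- The arm moves only by the shell command python3 -m creep 'ROWS' [OPENING] [FORCE]. ROWS is JSON, one flat list of numbers, 4 for each row, row after row: the shift along the tool's x, y, z in mm, then the turn about the tool's z in rad. In form: [dx, dy, dz, roll, dx, dy, dz, roll, ...]. A call has 1 to 10 rows; each row is the pose to reach, as a shift and turn from the pose commanded when the call began, along the tool's axes at that moment; what a row does not reach only later rows make up. A row lasts 1/12 s, in which the tool goes at most 41.7 mm and 7.16 degrees, less where a joint would pass 70% of its speed; a pose out of reach is approached as far as the arm can. A call with a gripper value outside its range is refused whole. OPENING is the opening, from 0 (shut) to 1 (fully open), set as the call begins (- or left out, the last holds). The fingers move at their own pace and stop on an object; FORCE is the grip in N (left out, the last holds). Time passes only in rows, so rows that repeat a pose let the fingers close. It gives the time, the measured TCP pose, the force, the opening and the grip force at its end, in the units of the state.
- manip.state(): the state, without advancing time (a new reading comes with each control period).
- manip.capture(name): name is "scene" or "top"; returns a dict with "frame" (420x560x3 uint8, blue, green, red), "depth" (420x560 float32, m along the optical axis (not along the pixel's ray), 0 where there is no reading), "vfov" (degrees; the focal length in pixels is half the picture's height over the tangent of half this angle, whatever the lens; pixels are square), "cx", "cy" (the principal point, pixels), "extrinsics" (4x4, takes a point from camera to world coordinates). Camera axes: x right, y down, z forward; pixel columns grow to the right and rows downward; lengths in m; the calibration is good to about 2 mm. A picture is of the moment at which its call begins.
- manip.finish_job(): hands the job in; it is judged then, once.
The state is a dict: "clock": time; "q": joint angles; "joint_vel": joint speeds; "joint_efforts": joint torques, N m; "position": TCP position; "ee_rot": TCP orientation; "contact_force": force on the tool from outside, world axes, zero at the start; "moment": the same for the moment, N m; "gripper_width": finger opening in m; "grasp_force": force on a finger pad.
Only numpy, scipy, OpenCV 4.12 (cv2) and the standard library are available. Lean on these libraries where they do the work, as an engineer would, in place of code of your own. Each camera call takes 0.05 s, during which the arm holds its last target. There are 200 camera calls.

## Working session

There is one attempt and no reset: what is moved stays moved. The work goes in short steps, Python scripts to look and compute and a shell command to move; the robot and the scene stay as the last step left them, time stands still between calls to the robot, and variables do not carry over. Pictures are saved under pics/ and viewed, at most 14 in all, crops included, and the job is handed in when it is done.

```bash
mkdir -p pics; ls; python3 - <<'E'
from rig import manip
import cv2,numpy as np
for n in("scene","top"):
    c=manip.capture(n); cv2.imwrite(f"pics/{n}0.png",c["frame"]); np.savez(f"{n}0.npz",**c)
    print(n,c["vfov"],c["cx"],c["cy"],np.round(c["extrinsics"],3).tolist(),(c["depth"]>0).mean())
s=manip.state();print(s["clock"],s["position"],np.round(s["ee_rot"],3).tolist(),s["gripper_width"],manip.pinch_z)
E
```

```text
pics
scene 47.38555411245899 281.53230480532807 222.40621937778465 [[0.831, 0.4, -0.388, 1.139], [0.557, -0.58, 0.594, -0.77], [0.013, -0.709, -0.705, 0.967], [0.0, 0.0, 0.0, 1.0]] 0.9961437074829932
top 51.65123417975559 277.9166493966721 213.89234081665376 [[0.007, -0.997, 0.08, 0.531], [-1.0, -0.008, -0.007, 0.003], [0.007, -0.08, -0.997, 1.164], [0.0, 0.0, 0.0, 1.0]] 0.9957227891156463
0.1 [0.1418506  0.50522291 0.23056804] [[-0.963, 0.27, -0.0], [0.27, 0.963, -0.001], [0.0, -0.001, -1.0]] 0.08548538028687618 0.0187
```

View pics/top0.png

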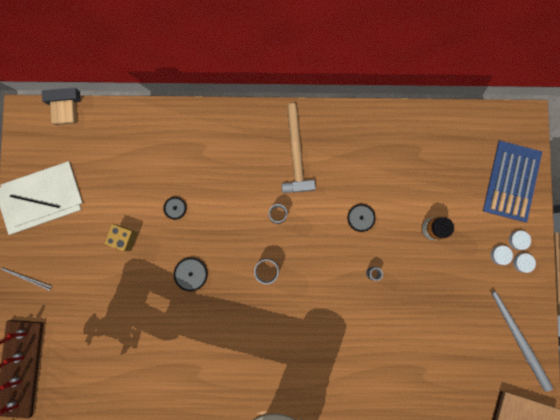

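View pics/scene0.png

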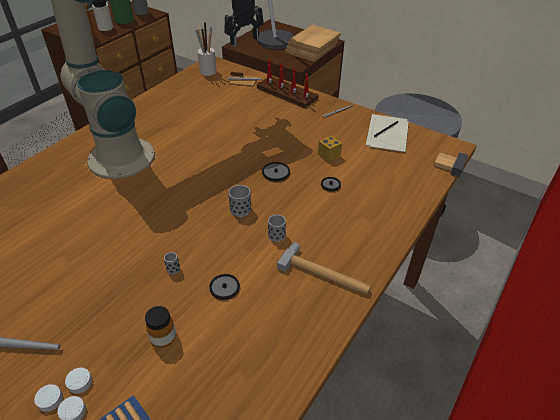

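Top view: flasks are small (375,274), medium (278,213) and large (267,271). Bases are small (175,208), medium (361,217) and large (190,274). The jar is at (438,228), the block at (119,238) and the hammer head at (299,186). The scene view shows the same layout with no tipped flask.

```bash
cat > h.py <<'E'
import numpy as np,cv2
def cam(c):
    E=np.array(c["extrinsics"]);f=210/np.tan(np.radians(float(c["vfov"])/2));return E,f,float(c["cx"]),float(c["cy"])
def ray(c,uv,z):
    E,f,cx,cy=cam(c);uv=np.atleast_2d(np.asarray(uv,float))
    d=np.c_[(uv[:,0]-cx)/f,(uv[:,1]-cy)/f,np.ones(len(uv))]@E[:3,:3].T
    return (E[:3,3]+d*((z-E[2,3])/d[:,2])[:,None])[:,:2]
def pts(c):
    E,f,cx,cy=cam(c);v,u=np.mgrid[:420,:560];D=np.array(c["depth"])
    return np.stack([(u-cx)/f*D,(v-cy)/f*D,D],-1)@E[:3,:3].T+E[:3,3]
def proj(c,p):
    E,f,cx,cy=cam(c);q=E[:3,:3].T@(np.asarray(p)-E[:3,3]);return np.array([cx+f*q[0]/q[2],cy+f*q[1]/q[2]])
E
python3 - <<'E'
from h import *
T=np.load("top0.npz");S=np.load("scene0.npz")
for c in(T,S):
    P=pts(c);print("bench z",np.percentile(P[180:300,130:420,2],[5,50,95]))
g=cv2.cvtColor(T["frame"],cv2.COLOR_BGR2HSV);P=pts(T)
for n,u,v,z in[("bS",175,208,.010),("bM",361,217,.01),("bL",190,274,.01),("fS",375,274,.05),("fM",278,213,.06),("fL",267,271,.07)]:
    w=26;sl=np.s_[v-w:v+w,u-w:u+w]
    m=(g[sl][...,1]<70).astype(np.uint8)
    if n[0]=="f": m&=(P[sl][...,2]>z-.012)
    m=m.astype(np.uint8);k,l,st,ce=cv2.connectedComponentsWithStats(m)
    i=1+np.argmax(st[1:,4]);ct=cv2.findContours((l==i).astype(np.uint8),0,1)[0][0][:,0]
    w_=ray(T,ct+[u-w,v-w],z).astype(np.float32);(a,b),r=cv2.minEnclosingCircle(w_)
    q=w_.mean(0);cf=np.linalg.lstsq(np.c_[2*w_,np.ones(len(w_))],(w_**2).sum(1),rcond=None)[0]
    print(n,"fit",np.round(cf[:2]*1000,1),"r",round(1000*np.sqrt(cf[2]+cf[0]**2+cf[1]**2),1),"enc",round(a*1000,1),round(b*1000,1),round(r*1000,1),
     "depth z max",np.round(np.percentile(P[sl][...,2],99.5),4),"px in scene",np.round(proj(S,[cf[0],cf[1],z])))
    x,y=cf[:2]
im=S["frame"].copy()
E
python3 - <<'E'
import cv2
im=cv2.imread("pics/top0.png")[170:320,120:460];cv2.imwrite("pics/topcrop.png",cv2.resize(im,None,fx=2.3,fy=2.3,interpolation=cv2.INTER_CUBIC))
im=cv2.imread("pics/scene0.png")[130:360,130:370];cv2.imwrite("pics/scenecrop.png",cv2.resize(im,None,fx=2.5,fy=2.5,interpolation=cv2.INTER_CUBIC))
E
```

```text
bench z [-0.00295121  0.0008875   0.00848381]
bench z [-0.00564508 -0.00083778  0.02177949]
bS fit [638.4 270.5] r 27.2 enc 638.6 270.5 28.6 depth z max 0.0162 px in scene [330. 182.]
bM fit [ 616.5 -227.1] r 34.3 enc 616.3 -227.3 35.7 depth z max 0.0198 px in scene [224. 284.]
bL fit [463.7 225. ] r 41.5 enc 463.9 225.4 43.1 depth z max 0.0178 px in scene [276. 170.]
fS fit [ 471.1 -253.7] r 16.5 enc 471.5 -253.7 18.3 depth z max 0.0535 px in scene [172. 256.]
fM fit [623.1  -2.6] r 22.0 enc 623.0 -2.5 23.9 depth z max 0.064 px in scene [277. 219.]
fL fit [475.9  25.1] r 29.5 enc 475.9 24.8 30.8 depth z max 1.1644 px in scene [240. 191.]
```

View pics/scenecrop.png

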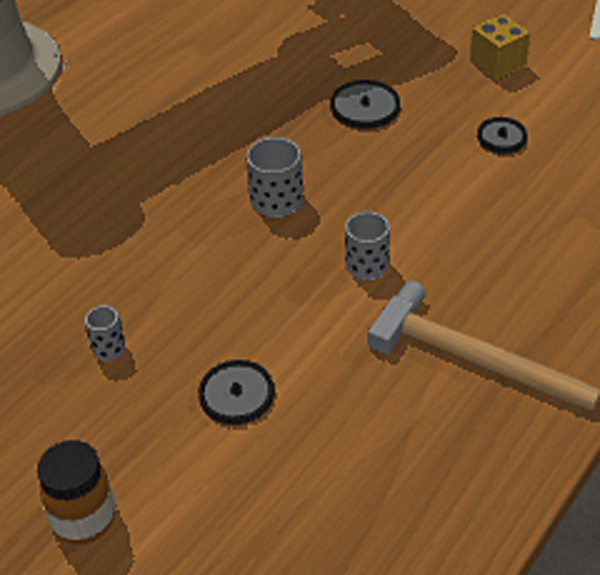

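The flasks and bases all fit, and the two views agree. I'll do the large flask first, with the tool axes squared to the world (fingers closing along y).

```bash
cat > go.py <<'E'
import sys,numpy as np
from rig import manip
s=manip.state();R=np.array(s["ee_rot"]);p=np.array(s["position"])
t=np.array([float(a) for a in sys.argv[1:4]])
d=R.T@(t-p*1000);x=R[:,0]
print("t%.2f"%s["clock"],"pos",np.round(p*1000,1),"tool d",np.round(d,1),"roll %.3f"%(np.arctan2(R[1,0]*-1,-R[0,0])*-1 ),"F",np.round(s["contact_force"],1),"w %.1f g %.1f"%(s["gripper_width"]*1000,s["grasp_force"]))
E
python3 -m creep '[-8,-6,0,-0.02, -25,-20,0,-0.06, -50,-40,0,-0.1, -80,-64,0,-0.14, -110,-90,0,-0.18, -140,-115,0,-0.22, -170,-140,0,-0.25, -200,-165,0,-0.273, -225,-185,0,-0.273, -240,-196,0,-0.273]' 1 40
python3 go.py 476 25 130
```

```text
clock: 0.93
position: [0.3212, 0.2493, 0.2311]
ee_rot: [[-1.0, 0.003, 0.0], [0.003, 1.0, -0.001], [-0.0, -0.001, -1.0]]
contact_force: [-0.5, -0.0, -0.5]
gripper_width: 0.0857
grasp_force: 0.0
t0.93 pos [321.2 249.3 231.1] tool d [-155.5 -223.8  101.3] roll 0.003 F [-0.5 -0.  -0.5] w 85.7 g 0.0
```

```bash
python3 -m creep '[-8,-12,0,0, -25,-36,4,0, -47,-68,14,0, -71,-102,30,0, -95,-136,50,0, -117,-168,70,0, -135,-195,85,0, -148,-214,95,0, -155,-223,100,0, -155.5,-224,101,0]' 1 40 >/dev/null
python3 go.py 476 25 130
python3 - <<'E'
from rig import manip
import cv2,numpy as np
c=manip.capture("scene"); cv2.imwrite("pics/s1.png",cv2.resize(c["frame"][60:320,100:400],None,fx=2,fy=2,interpolation=2))
E
```

```text
t1.77 pos [475.2  26.3 128.7] tool d [-0.8 -1.3 -1.3] roll 0.004 F [ 0.4  1.7 -0.2] w 85.2 g 0.0
```

View pics/s1.png

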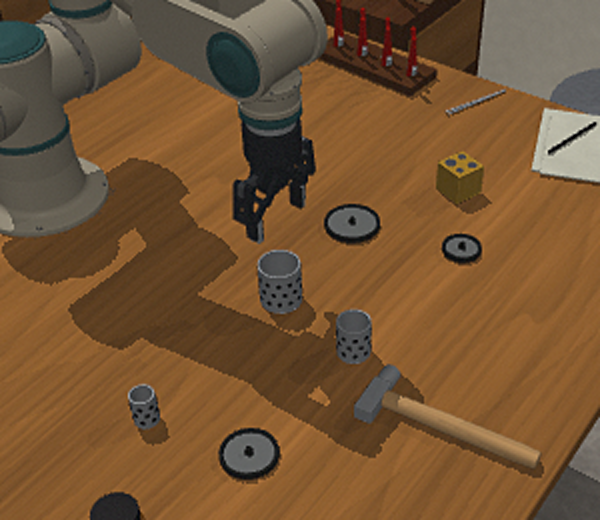

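Fingers straddle the large flask's rim (rim centre ~(280,262) in the crop, finger tips at (258,235) and (298,200)). Descending and gripping.

```bash
python3 -m creep '[-1,-1,6,0, -1,-1,18,0, -1,-1,32,0, -1,-1,46,0, -1,-1,60,0, -1,-1,74,0, -1,-1,88,0, -1,-1,97,0, -1,-1,102,0, -1,-1,102,0]' 1 40 >/dev/null
python3 go.py 476 25 25
python3 -m creep '[0,0,1,0,0,0,1,0,0,0,1,0,0,0,1,0,0,0,1,0,0,0,1,0,0,0,1,0,0,0,1,0]' 0 40 >/dev/null
python3 go.py 464 225 50
```

```text
t2.65 pos [475.8  27.6  27.8] tool d [-0.2 -2.6  2.8] roll -0.000 F [-1.   0.5  0.9] w 85.7 g 0.0
t3.32 pos [477.2  26.5  28.7] tool d [ 13.3 198.4 -21.4] roll 0.001 F [-2.  -1.2  5.8] w 60.4 g 44.6
```

```bash
python3 -m creep '[0,0,-4,0, 0,0,-12,0, 0,0,-24,0, 1,6,-34,0, 3,22,-40,0, 5,44,-42,0, 6,68,-42,0, 8,92,-42,0, 9,116,-42,0, 10,134,-42,0]' - 40 >/dev/null
python3 go.py 464 225 72
python3 -m creep '[1,8,0,0, 2,28,0,0, 3,46,0,0, 3,58,0,0, 3,63,0,0, 3,64,0,0, 3,64,0,0, 3,64,0,0]' - 40 >/dev/null
python3 go.py 464 225 33
python3 - <<'E'
from rig import manip
import cv2
from h import *
c=manip.capture("scene"); cv2.imwrite("pics/s2.png",cv2.resize(c["frame"][80:260,180:400],None,fx=2.5,fy=2.5,interpolation=2))
E
```

```text
t4.15 pos [465.9 163.   69.8] tool d [ 1.9 62.  -2.1] roll 0.000 F [ 1.3  0.3 -3.5] w 60.6 g 44.5
t4.82 pos [463.5 224.   69.2] tool d [-0.5  1.  36.2] roll 0.001 F [ 0.2  0.2 -3.5] w 60.7 g 44.8
```

View pics/s2.png

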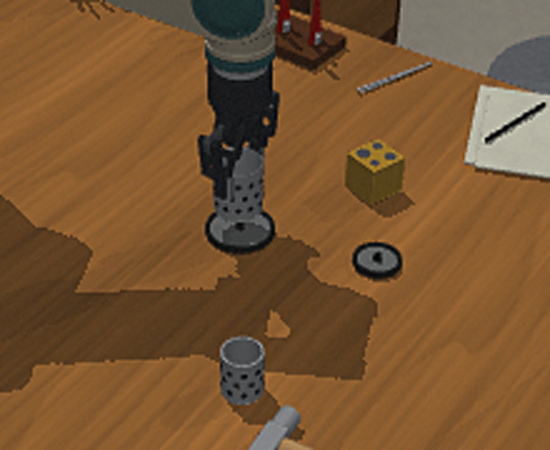

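The large flask hangs over its base (base centre ~(240,230), flask foot ~(240,210)). Lowering gently.

```bash
python3 -m creep '[0,1,4,0, 0,1,10,0, 0,1,17,0, 0,1,23,0, 0,1,28,0, 0,1,31,0, 0,1,33,0, 0,1,34,0, 0,1,34,0]' - 40 >/dev/null
python3 go.py 464 225 33
python3 -m creep '[0,0,0.5,0, 0,0,1,0, 0,0,1.3,0, 0,0,1.6,0, 0,0,1.6,0]' - 40 >/dev/null
python3 go.py 464 225 33
```

```text
t5.62 pos [463.5 225.8  35.2] tool d [-0.5 -0.8  2.2] roll 0.001 F [-0.3  0.1 -3.4] w 60.5 g 44.8
t6.03 pos [463.8 225.9  34.7] tool d [-0.2 -0.9  1.7] roll 0.001 F [-4.8 -2.1  5.2] w 60.7 g 45.4
```

```bash
python3 -m creep '[0,0,0,0,0,0,0,0,0,0,0,0,0,0,0,0,0,0,0,0,0,0,0,0]' 1 40 >/dev/null
python3 go.py 623 -3 130
python3 -m creep '[0,0,-5,0, 0,0,-15,0, 0,0,-30,0, 0,0,-50,0, 0,0,-72,0, 0,0,-92,0, -5,-8,-100,0, -20,-30,-100,0, -42,-62,-100,0, -64,-94,-100,0]' 1 40 >/dev/null
python3 go.py 623 -3 130
python3 - <<'E'
from rig import manip
import cv2
from h import *
c=manip.capture("scene"); cv2.imwrite("pics/s3.png",cv2.resize(c["frame"][80:260,180:400],None,fx=2.5,fy=2.5,interpolation=2))
E
```

```text
t6.53 pos [463.6 225.8  33.7] tool d [-159.7 -228.6  -96.3] roll 0.001 F [-0.   1.3 -0.2] w 85.2 g 0.0
t7.37 pos [528.1 130.5 134.2] tool d [ -94.8 -133.6    4.3] roll -0.001 F [ 0.8  0.1 -0.2] w 85.3 g 0.0
```

View pics/s3.png

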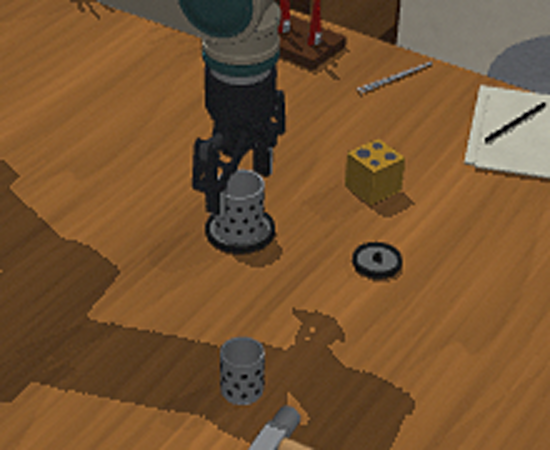

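The large flask stands upright inside the base lip at (240,225). Next is the medium one.

```bash
python3 -m creep '[-22,-31,0,0, -42,-58,1,0, -60,-84,2,0, -76,-106,4,0, -87,-122,4,0, -93,-131,4,0, -95,-133,4,0, -95,-133,4,0]' 1 40 >/dev/null
python3 go.py 623 -3 130
python3 -m creep '[0,0,6,0, 0,0,18,0, 0,0,34,0, 0,0,50,0, 0,0,66,0, 0,0,82,0, 0,0,97,0, 0,0,106,0, 0,0,110,0, 0,0,110,0]' 1 40 >/dev/null
python3 go.py 623 -3 20
```

```text
t8.08 pos [622.3  -1.7 129.5] tool d [-0.7 -1.3 -0.5] roll 0.002 F [ 0.1  0.1 -0. ] w 85.6 g 0.0
t8.92 pos [621.4  -0.8  18.3] tool d [-1.6 -2.2 -1.7] roll 0.000 F [ 0.2 -0.8 -0.2] w 85.5 g 0.0
```

```bash
python3 -m creep '[-1,-1,0,0,-1,-2,0,0,-1,-2,0,0,-1,-2,0,0,-1,-2,0,0,-1,-2,0,0,-1,-2,0,0,-1,-2,0,0,-1,-2,0,0,-1,-2,0,0]' 0 40 >/dev/null
python3 go.py 616.5 -227 60
python3 -m creep '[0,0,-4,0, 0,0,-12,0, 0,0,-24,0, 0,-6,-34,0, 1,-22,-40,0, 2,-44,-42,0, 3,-68,-42,0, 4,-94,-42,0, 5,-120,-42,0, 6,-144,-42,0]' - 40 >/dev/null
python3 go.py 616.5 -227 60
```

```text
t9.75 pos [624.1  -3.6  21.1] tool d [   7.3 -223.4  -38.9] roll 0.001 F [-1.  -0.7  5.4] w 47.8 g 41.8
t10.58 pos [ 617.1 -149.3   62.9] tool d [  0.6 -77.7   2.9] roll 0.001 F [ 0.7 -0.2 -2.5] w 47.8 g 41.7
```

```bash
python3 -m creep '[0,-20,0,0, 0,-38,0,0, 0,-54,0,0, 0,-66,0,0, 0,-74,0,0, 0,-77,0,0, 0,-77,0,0, 0,-77,0,0]' - 40 >/dev/null
python3 go.py 616.5 -227 27
python3 - <<'E'
from rig import manip
import cv2
from h import *
c=manip.capture("scene"); cv2.imwrite("pics/s4.png",cv2.resize(c["frame"][180:360,120:340],None,fx=2.5,fy=2.5,interpolation=2))
E
```

```text
t11.25 pos [ 617.2 -223.7   61.6] tool d [ 0.7 -3.4 34.6] roll 0.000 F [ 0.3  0.5 -2.4] w 47.9 g 41.7
```

View pics/s4.png

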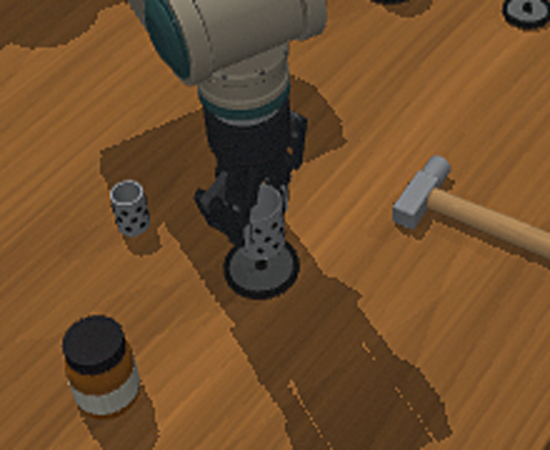

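The medium flask hangs over its base (base centre (262,267)), about 3 mm short in y. Correcting that while lowering.

```bash
python3 -m creep '[0,-1,3,0, 0,-3,9,0, 0,-3,16,0, 0,-3,22,0, 0,-3,28,0, 0,-3,31,0, 0,-3,33,0, 0,-3,34,0, 0,-3,34,0]' - 40 >/dev/null
python3 go.py 616.5 -227 27
python3 -m creep '[0,0,0.5,0, 0,0,1,0, 0,0,1.3,0, 0,0,1.6,0, 0,0,1.6,0]' - 40 >/dev/null
python3 go.py 616.5 -227 27
```

```text
t12.05 pos [ 617.1 -227.3   27.6] tool d [0.6 0.3 0.6] roll 0.001 F [ 0.3 -0.2 -2.8] w 47.7 g 41.7
t12.47 pos [ 617.4 -227.5   27.1] tool d [0.9 0.5 0.1] roll 0.001 F [-1.8  0.3  4. ] w 47.5 g 42.1
```

```bash
python3 -m creep '[0,0,0,0,0,0,0,0,0,0,0,0,0,0,0,0,0,0,0,0,0,0,0,0]' 1 40 >/dev/null
python3 -m creep '[0,0,-5,0, 0,0,-15,0, 0,0,-30,0, 0,0,-50,0, 0,0,-70,0, 0,0,-84,0, 6,-1,-90,0, 22,-3,-90,0, 44,-8,-90,0, 66,-12,-90,0]' 1 40 >/dev/null
python3 go.py 471 -254 115
python3 -m creep '[20,-3,0,0, 38,-6,0,0, 54,-9,0,0, 66,-11,0,0, 75,-14,1,0, 80,-15,2,0, 80,-15,2,0, 80,-15,2,0]' 1 40 >/dev/null
python3 go.py 471 -254 14
python3 - <<'E'
from rig import manip
import cv2
from h import *
c=manip.capture("scene"); cv2.imwrite("pics/s5.png",cv2.resize(c["frame"][180:360,100:320],None,fx=2.5,fy=2.5,interpolation=2))
E
```

```text
t13.80 pos [ 549.8 -239.2  115.6] tool d [ 78.8 -14.8   0.6] roll 0.000 F [ 0.7 -0.6  0.1] w 85.5 g 0.0
t14.47 pos [ 471.2 -254.2  114. ] tool d [  0.2   0.2 100. ] roll 0.001 F [1.1 0.7 0.1] w 85.6 g 0.0
```

View pics/s5.png

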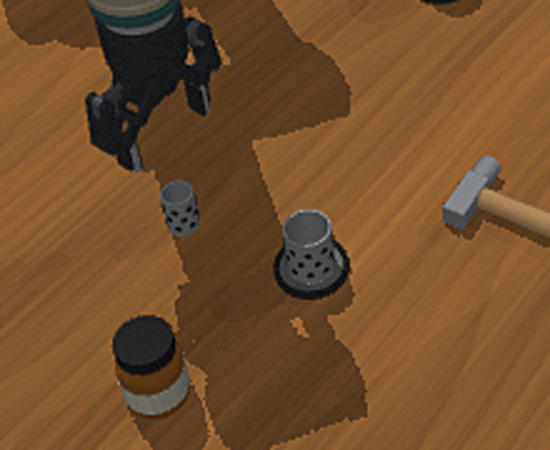

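The medium flask is seated inside its lip (base ~(312,262)) and the small flask is between the fingers at (180,190). Descending to it.

```bash
python3 -m creep '[0,0,6,0, 0,0,18,0, 0,0,33,0, 0,0,48,0, 0,0,63,0, 0,0,78,0, 0,0,90,0, 0,0,97,0, 0,0,100,0, 0,0,100,0]' 1 40 >/dev/null
python3 go.py 471 -254 14
python3 -m creep '[0,0,0,0,0,0,0,0,0,0,0,0,0,0,0,0,0,0,0,0,0,0,0,0,0,0,0,0,0,0,0,0,0,0,0,0,0,0,0,0]' 0 30 >/dev/null
python3 -m creep '[0,0,0,0,0,0,0,0]' 0 30 >/dev/null
python3 go.py 638 270 60
```

```text
t15.35 pos [ 470.9 -254.    13.3] tool d [-0.1  0.  -0.7] roll 0.001 F [ 0.   0.6 -0.4] w 85.5 g 0.0
t16.35 pos [ 471.5 -254.5   14.9] tool d [-166.1  524.7  -45.3] roll 0.001 F [-1.3  1.   5.8] w 33.5 g 29.8
```

```bash
python3 -m creep '[0,0,-4,0, 0,0,-12,0, 0,0,-24,0, -2,6,-38,0, -7,22,-52,0, -14,44,-62,0, -22,68,-68,0, -30,94,-70,0, -38,120,-70,0, -47,148,-70,0]' - 30 >/dev/null
python3 -m creep '[-9,28,0,0, -18,56,0,0, -27,84,0,0, -36,112,0,0, -45,140,0,0, -53,168,0,0, -62,196,0,0, -71,224,0,0, -80,252,0,0, -88,278,0,0]' - 30 >/dev/null
python3 go.py 638.4 270 85
python3 -m creep '[-9,26,0,0, -17,50,0,0, -24,70,0,0, -28,84,0,0, -31,93,0,0, -32,98,0,0, -32,99,0,0, -32,99,0,0, -32,99,0,0]' - 30 >/dev/null
python3 go.py 638.4 270.5 20.5
python3 - <<'E'
from rig import manip
import cv2
from h import *
c=manip.capture("scene"); cv2.imwrite("pics/s6.png",cv2.resize(c["frame"][80:260,200:420],None,fx=2.5,fy=2.5,interpolation=2))
E
```

```text
t18.02 pos [606.8 173.4  85.1] tool d [-31.6  96.6   0.2] roll 0.000 F [ 0.4 -1.  -1. ] w 33.9 g 30.0
t18.77 pos [638.5 270.   84.4] tool d [ 0.1  0.5 63.9] roll 0.001 F [ 0.5 -0.5 -1.9] w 34.0 g 30.1
```

View pics/s6.png

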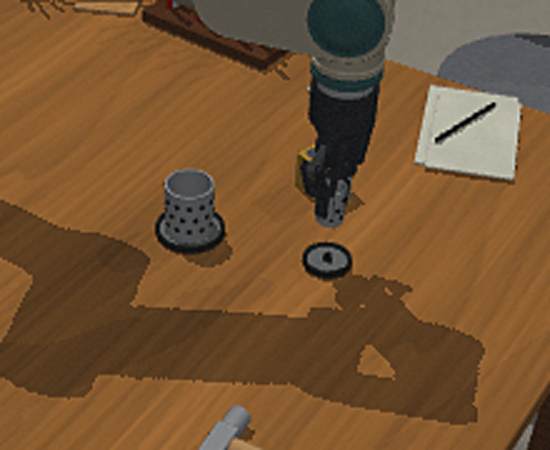

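The small flask hangs above its base (base centre (328,259)). Lowering.

```bash
python3 -m creep '[0,0,5,0, 0,0,14,0, 0,0,25,0, 0,0,36,0, 0,0,46,0, 0,0,53,0, 0,0,58,0, 0,0,61,0, 0,0,62,0, 0,0,62,0]' - 30 >/dev/null
python3 go.py 638.4 270.5 20.5
python3 -m creep '[0,0,0.5,0, 0,0,1,0, 0,0,1.3,0, 0,0,1.6,0, 0,0,1.8,0, 0,0,1.8,0]' - 30 >/dev/null
python3 go.py 638.4 270.5 20.5
```

```text
t19.65 pos [638.7 270.7  22.2] tool d [ 0.3 -0.2  1.7] roll 0.001 F [ 0.3  0.9 -0.5] w 34.0 g 30.1
t20.15 pos [638.7 270.7  21. ] tool d [ 0.3 -0.2  0.5] roll 0.001 F [-1.6 -0.2  2.1] w 33.9 g 30.3
```

Contact made. Releasing, retreating and checking.

```bash
python3 -m creep '[0,0,0,0,0,0,0,0,0,0,0,0,0,0,0,0,0,0,0,0,0,0,0,0,0,0,0,0,0,0,0,0]' 1 30 >/dev/null
python3 -m creep '[0,0,-5,0, 0,0,-15,0, 0,0,-30,0, 0,0,-50,0, 0,0,-75,0, 0,0,-105,0, 0,0,-135,0, 30,-10,-155,0, 65,-30,-165,0, 100,-60,-170,0]' 1 30 >/dev/null
python3 -m creep '[35,-30,0,0, 70,-60,0,0, 105,-85,0,0, 140,-105,0,0, 165,-115,0,0, 165,-115,0,0, 165,-115,0,0, 165,-115,0,0]' 1 30 >/dev/null
python3 go.py 400 100 190
python3 - <<'E'
from rig import manip
import cv2
from h import *
c=manip.capture("scene"); t=manip.capture("top"); np.savez("top1.npz",**t); np.savez("scene1.npz",**c)
cv2.imwrite("pics/s7.png",cv2.resize(c["frame"][120:380,120:390],None,fx=2.2,fy=2.2,interpolation=2))
cv2.imwrite("pics/t7.png",cv2.resize(t["frame"][170:320,90:470],None,fx=2.1,fy=2.1,interpolation=2))
E
```

```text
t22.32 pos [377.7  99.  191.6] tool d [-22.3   1.    1.7] roll 0.001 F [-0.1 -0.4  0.1] w 85.3 g 0.0
```

View pics/s7.png

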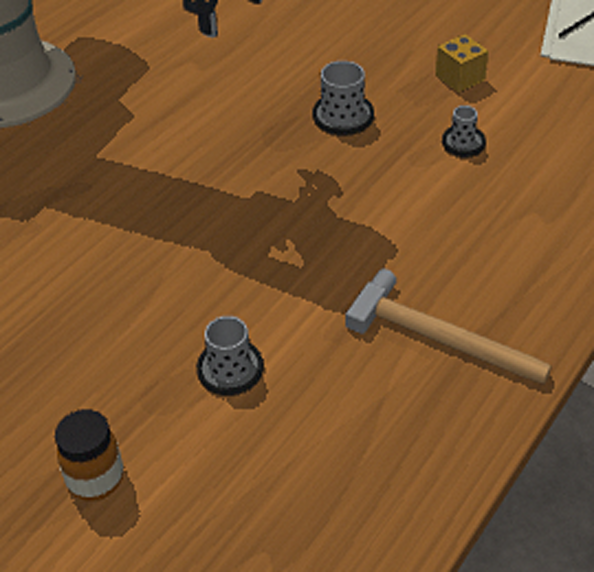

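View pics/t7.png

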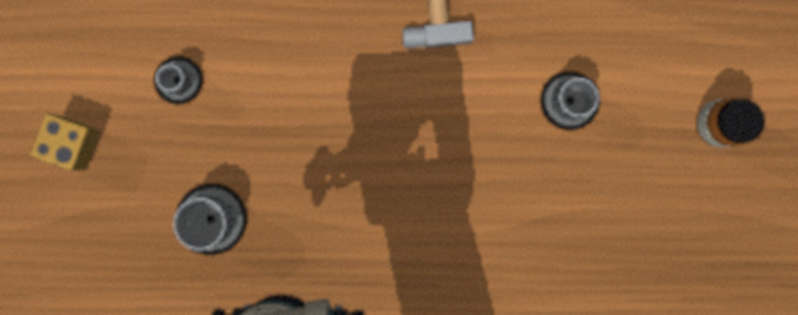

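Both views show all three flasks upright inside their lips, and the jar, block and hammer look unmoved. One quick check of the rims in numbers before handing in.

```bash
python3 - <<'E'
from h import *
T=np.load("top1.npz");P=pts(T);g=cv2.cvtColor(T["frame"],cv2.COLOR_BGR2HSV)
for n,x,y,z in[("S",.6384,.2705,.056),("M",.6165,-.2271,.066),("L",.4637,.225,.076)]:
    near=np.hypot(P[...,0]-x,P[...,1]-y)<.05
    m=(near&(P[...,2]>z-.012)&(P[...,2]<z+.02)&(g[...,1]<90)).astype(np.uint8)
    ct=max(cv2.findContours(m,0,1)[0],key=len)[:,0];w=ray(T,ct,z)
    cf=np.linalg.lstsq(np.c_[2*w,np.ones(len(w))],(w**2).sum(1),rcond=None)[0]
    print(n,"rim offset mm",np.round((cf[:2]-[x,y])*1000,1),"r %.1f"%(1000*np.sqrt(cf[2]+cf[0]**2+cf[1]**2)),"z",np.round(np.percentile(P[...,2][m>0],[50,90])*1000,1))
A=np.load("top0.npz")["frame"];B=T["frame"]
for n,(u,v,w) in dict(jar=(438,228,18),block=(119,238,16),hammer=(299,186,18)).items():
    print(n,np.abs(A[v-w:v+w,u-w:u+w].astype(int)-B[v-w:v+w,u-w:u+w]).mean().round(1))
E
```

```text
S rim offset mm [-1.4 -0.1] r 16.8 z [54.8 58.7]
M rim offset mm [0.4 2.4] r 23.5 z [64.9 68.3]
L rim offset mm [-0.8  1.6] r 30.2 z [75.5 78.6]
jar 2.6
block 2.2
hammer 9.2
```

```bash
python3 -c "
from rig import manip
print(manip.finish_job())"
```

```text
the job is handed in; nothing more can be done
None
```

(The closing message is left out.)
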